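# Set the air flow knob for the pneumatic carving chisel

### The arm

A 6-joint arm with a two-finger parallel gripper is mounted at the origin on the work surface. World frame = base frame: x ahead of the robot, y to its left, z up, the work surface at z = 0. Lengths are in mm, angles in rad, forces in N, time in s.
With the tool pointing down it reaches from about 275 to 825 mm from the base axis. Payload 4.9 kg.
Tool frame: the origin (TCP) lies at the very end of the fingers, on their centre line; the grasp point (between the pads) lies 19 mm behind it; z points along the fingers, y is the line along which they close (so a half turn about z gives the same grasp; the last joint's range is limited). The gripper opens to 85 mm and grips with 20 to 120 N. Pads are 22 mm wide; open, the fingers measure 114 mm over their backs; the gripper's body (76 mm by 85 mm) begins 54 mm behind the grasp point. The pads swing forward as they close: fully open they stand 13 mm farther back than shut.
Start: joints at [-1.405, 0.326, -0.193, 1.052, 0, 1.437], TCP at [162.443, -525.481, 192.081] pointing down, gripper open.
Joint ranges: [-2.65, 2.65], [-0.97, 1.79], [-1.3, 1.35], [-1.93, 2.1], [-1.47, 1.37], [-3.14, 3.14]. Speed limits (rad/s): [2.57, 2.57, 3.14, 3.14, 3.14, 3.14].

### API

Orientations are given as [roll, pitch, yaw] about the fixed x, y, z axes, in that order (R = Rz(yaw) Ry(pitch) Rx(roll)).
In Python, from bench import bot, solve_ik, imaging gives the robot as it stands. Calls block until the motion is done:
- bot.move_ptp(position, orientation): joint-space move of the TCP to a pose.
- bot.movel(position, rot=None, max_speed=150, threshold=None): straight line of the TCP; rot=None keeps the orientation; max_speed is the mean speed in mm/s. With threshold (N) it stops when the force on the tool has changed by that much, and returns True; else False.
- bot.move_j(angles): joint-space move.
- bot.grip(opening, effort=None): opening from 0.0 (shut) to 1.0 (fully open); effort is the grip in N (None keeps the last); returns when the fingers have stopped.
- bot.dwell(seconds).
- solve_ik(position, orientation): joint angles nearest the present ones, or None.
- bot.get_state(): the state.
- imaging.capture(name): name is "scene" or "top" or "wrist"; returns the picture (480x640x3 uint8, blue, green, red); there is no depth.
- imaging.camera_model(name): a dict with "K" (3x3 intrinsics, pixels), "position" and "rotation" of the camera in the world. Camera axes: x right, y up, looking along -z (the intrinsics and any distortion apply to the point x, -y, -z); pixel columns grow to the right and rows downward; lengths in mm; the calibration is good to about 2 mm. A picture is of the moment at which its call begins: read the wrist's pose just before it. camera_model takes no time and is no camera call; for the wrist camera it gives the pose at the moment of the call.
A pose or a line that the arm cannot do raises bot.IKError and nothing moves.
- bot.sign_off(): hands the job in; it is judged then, once.
The state is a dict: "t": time; "qpos": joint angles; "joint_velocities": joint speeds; "effort": joint torques, N m; "tcp_pos": TCP position; "orientation": TCP orientation; "contact_force": force on the tool from outside, world axes, zero at the start; "wrist_torque": the same for the moment, N m; "opening": opening from 0.0 (shut) to 1.0 (fully open); "gripper_force": force on a finger pad.
Only numpy, scipy, OpenCV 4.12 (cv2) and the standard library are available. Lean on these libraries where they do the work, as an engineer would, in place of code of your own. Each camera call takes 0.05 s, during which the arm holds its last target. There are 200 camera calls.

### The job

Set the air flow for the carving chisel: on the blue valve block, turn the red knob clockwise (seen from above) until it comes up against its stop, without forcing it, then turn it back anticlockwise by exactly four clicks and let go of it. Leave the tools lying around it where they are.

Things in the scene. Friction and masses are not known exactly. Their poses are not given: they have to be found in the camera images.
- knob_grip (a point): Red six-sided knob on a fixed vertical axis (turns only, never rises), on a brass bonnet on the blue valve block: 40 mm across flats, each flat 23 mm wide, 34 mm tall. The point: on the axis, 20 mm above the knob's underside, 14 mm below its top, 82 mm above the bench. z up; x turns with the knob, along the white line on its top, which points to the middle of a flat. Clockwise from above closes.
- knob_line (a point): Outer end of the white line on the knob's top, 18 mm from the axis (axes as knob_grip). Where the stop lies differs each time and cannot be seen: block, bonnet and line tell nothing of it. The knob starts 60 to 150 degrees short of it; it may take two grasps. Past the stop the resistance grows by 4 N m per rad: 0.3 N m is surely the stop; by 0.6 N m (0.15 rad past it) the seat is crushed.
- knob_foot (a point): Centre of the knob's underside, on the valve block (does not turn; x, y as the block's). The knob clicks: a notch every 20 degrees, 18 to a turn; the stop itself lies in a notch, so four clicks back are 80 degrees from the stop. Passing a click takes about 0.15 N m, then the knob jumps ahead; let go, it settles into the nearest notch. A grip of about 30 N on two flats turns it without slipping.
- needle (a joint): Lift of the needle off its seat inside the valve, out of sight, in metres: 0 at the stop, +0.00002 (0.02 mm) per click back from the stop. Far finer than its sensor can tell: the reading is of no use.
- press (a joint): How deep the knob presses the needle into its seat, in metres: about 0 as a rule, -0.000025 (0.025 mm) per N m with which the knob is turned clockwise against the stop. Far finer than its sensor can tell: the reading is of no use.
- valve: Blue valve block, fixed on the bench: 100 mm (its x) by 210 mm (its y), 45 mm tall, origin at the centre of its underside. The knob's axis stands 50 mm towards its -y; the bonnet under the knob is 16 mm tall, 48 mm wide. A gauge 54 mm wide, 14 mm tall, face up, sits on top 60 mm towards +y (not used). Two brass hose fittings stick out 42 mm on the +x side.
- hammer: Mason's hammer, wooden handle, steel head, 250 mm long, 26 mm tall, lying on the bench beside the valve; origin at its middle on the bench. To be left alone.
- brush: Dusting brush, wooden handle, 190 mm long, about 20 mm tall, lying on the bench beside the valve; origin at its middle on the bench. To be left alone.
- chisel: Steel chisel, 195 mm long, 17 mm thick, lying on the bench between the valve and the robot; origin about its middle on the bench. To be left alone.

How it is judged:
By the outcome, as a careful person would: the job done as asked, in the order asked, and still so for the second after the job is handed in, with the robot touching nothing.
It also fails if it takes over 64 s, if anything falls off the work surface, if the arm or the gripper's body presses on something with over 40 N, if the wrist force passes 120 N, or if a joint passes its speed limit or range.

## Working session

There is one attempt and no reset: what is moved stays moved. The work goes in short steps, each a Python script; the robot and the scene stay as the last script left them, time stands still between calls to the robot, and variables do not carry over. Pictures are saved under pics/ and viewed, at most 10 in all, crops included, and the job is handed in when it is done.

```bash
ls; mkdir -p pics; python3 - <<'E'
from bench import bot, imaging
import cv2,numpy as np
for n in("top","scene"):
    im=imaging.capture(n); cv2.imwrite(f"pics/{n}0.png",im)
    print(n,imaging.camera_model(n))
s=bot.get_state();print(s)
E
```

```text
pics
top {'K': array([[585.7479666 ,   0.        , 318.72635086],
       [  0.        , 585.7479666 , 242.79087702],
       [  0.        ,   0.        ,   1.        ]]), 'position': array([ 393.13382931,  103.397954  , 1100.08108778]), 'rotation': array([ 0.16207391, -0.01947652, -1.55370895])}
scene {'K': array([[571.77360742,   0.        , 311.07737578],
       [  0.        , 571.77360742, 243.68036942],
       [  0.        ,   0.        ,   1.        ]]), 'position': array([1022.517407  ,  592.91754151,  615.93259586]), 'rotation': array([ 0.92584832, -0.00419975,  2.4100058 ])}
{'t': 0.1, 'qpos': array([-1.40519628e+00,  3.26868843e-01, -1.93480018e-01,  1.05202683e+00,
       -1.87611361e-05,  1.43657689e+00]), 'joint_velocities': array([-0.00059616, -0.0007368 ,  0.00182573,  0.00059263, -0.00055663,
       -0.00076351]), 'effort': array([-1.07737382e-03, -4.44240975e+01,  2.63037533e+01,  8.00913200e-03,
       -2.71141198e-04, -1.47720620e-06]), 'tcp_pos': array([ 162.3373071 , -524.87683078,  191.38217248]), 'orientation': array([-3.14002498e+00, -1.92753356e-04,  2.99819349e-01]), 'contact_force': array([ 0.30040868, -0.27339619, -0.31522814]), 'wrist_torque': array([-0.04188516,  0.0132008 , -0.01802619]), 'gripper_force': 0.0, 'opening': 1.0026114401190542}
```

View pics/top0.png

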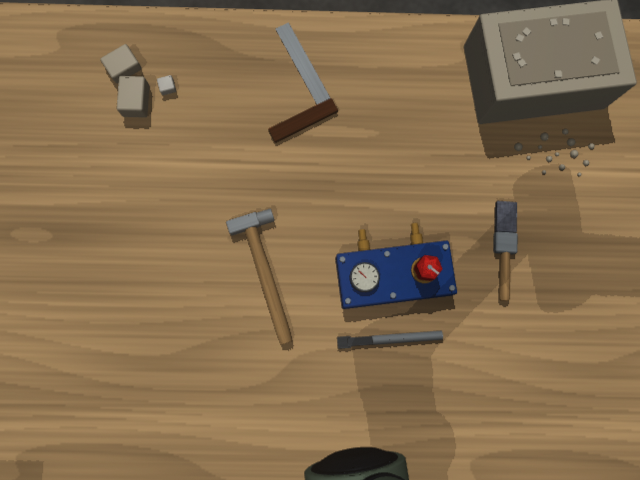

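View pics/scene0.png

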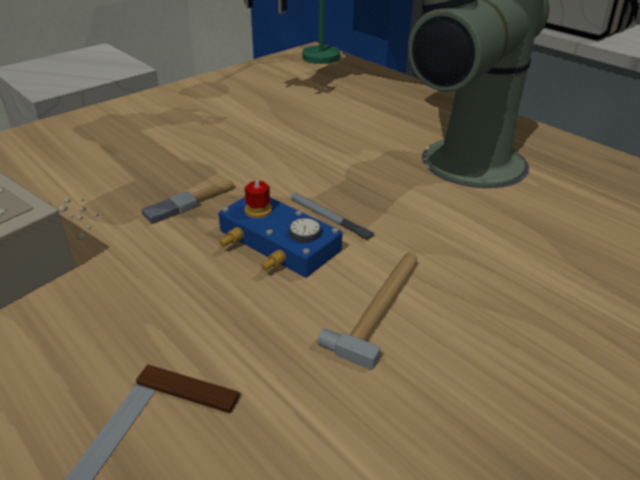

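The top view shows the red knob at about (430,267) on the blue block, with its white line pointing lower right to about (438,272). The chisel is at (390,340), below the block, and the brush at (505,250), to its right. The scene view agrees, with the knob at (257,197). Next I'll get a coarse fix and look with the wrist camera.

```bash
cat > h.py <<'E'
from bench import bot, solve_ik, imaging
import numpy as np, cv2
from scipy.spatial.transform import Rotation as Ro
def onplane(uv,m,z):
    d=np.linalg.inv(m["K"])@[uv[0],uv[1],1]; d=Ro.from_euler("xyz",m["rotation"]).as_matrix()@(d*[1,-1,-1])
    return m["position"]+d*(z-m["position"][2])/d[2]
def red(im):
    h=cv2.cvtColor(im,cv2.COLOR_BGR2HSV); return (((h[...,0]<8)|(h[...,0]>172))&(h[...,1]>170)&(h[...,2]>70)).astype(np.uint8)
def big(mask):
    c,_=cv2.findContours(mask,cv2.RETR_EXTERNAL,cv2.CHAIN_APPROX_NONE); return max(c,key=cv2.contourArea)
E
python3 - <<'E'
from h import *
P=[]
for n in("top","scene"):
    im=imaging.capture(n);m=imaging.camera_model(n);c=big(red(im));x,y,w,h=cv2.boundingRect(c);mo=cv2.moments(c)
    uv=(mo["m10"]/mo["m00"],mo["m01"]/mo["m00"]);p=onplane(uv,m,82);print(n,uv,(x,y,w,h),p);P.append(p)
p=P[0]
bot.move_ptp([p[0],p[1],260],[np.pi,0,0.3-np.pi/2*0])
m=imaging.camera_model("wrist");im=imaging.capture("wrist");cv2.imwrite("pics/w1.png",im);s=bot.get_state();print(m,s["t"],s["qpos"],s["tcp_pos"],s["orientation"])
E
```

```text
top (428.139367816092, 266.21886973180074) (417, 255, 25, 24) [ 522.14939749 -106.47884618   82.        ]
scene (255.7237308146399, 194.6021251475797) (245, 181, 24, 27) [ 523.65460289 -104.56784945   82.        ]
{'K': array([[428.89287461,   0.        , 317.69548584],
       [  0.        , 428.89287461, 244.04694585],
       [  0.        ,   0.        ,   1.        ]]), 'position': array([586.65542266, -86.54802501, 440.41085396]), 'rotation': array([-2.68821555e-01, -8.20493462e-04, -1.27137516e+00])} 2.2583 [-3.41389034e-01  2.58655471e-01 -1.11801884e-01  1.20059032e+00
 -2.11618165e-04  2.50177098e+00] [ 521.93569893 -107.41345083  259.80832485] [3.14157296e+00 3.27982934e-04 2.98432664e-01]
```

View pics/w1.png

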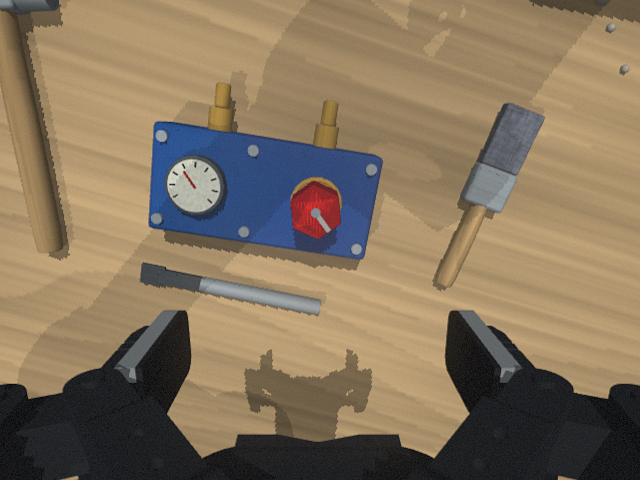

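The wrist view shows the knob centred at about (316,210), with the line's outer end at about (328,230). Nothing is near where the fingers will go. Next I'll measure the axis and the line angle.

```bash
cat >> h.py <<'E'
def line(name="wrist",guess=None):
    """white line on the knob's top -> (hub xy, outer xy, angle deg, knob centroid xy)"""
    m=imaging.camera_model(name);im=imaging.capture(name)
    c=cv2.convexHull(big(red(im)));hull=cv2.fillConvexPoly(np.zeros(im.shape[:2],np.uint8),c,1)
    h=cv2.cvtColor(im,cv2.COLOR_BGR2HSV);w=((h[...,1]<110)&(h[...,2]>120)).astype(np.uint8)&hull
    w=cv2.fillPoly(np.zeros_like(w),[big(w)],1)
    p=np.array([onplane(q,m,96)[:2] for q in np.argwhere(w)[:,::-1]])
    k=cv2.moments(c);cen=onplane((k["m10"]/k["m00"],k["m01"]/k["m00"]),m,85)[:2]
    cc=p.mean(0);d=np.linalg.svd(p-cc)[2][0];d*=np.sign(d@(cc-cen));t=(p-cc)@d
    return cc+d*t.min(),cc+d*t.max(),np.degrees(np.arctan2(d[1],d[0])),cen,len(p),im
E
python3 - <<'E'
from h import *
for n in("wrist","top"):
    r=line(n);print(n,r[:5])
    im=r[5];m=imaging.camera_model(n)
    c=big(red(im));hp=np.array([onplane(q[0],m,96)[:2] for q in cv2.convexHull(c)]);print(hp.min(0),hp.max(0))
    if n=="wrist": cv2.imwrite("pics/w2.png",cv2.resize(im[165:255,260:380],None,fx=6,fy=6))
E
```

```text
wrist (array([ 523.56285413, -101.88154902]), array([ 509.36242024, -120.10114476]), np.float64(-127.93300934657624), array([ 521.29151037, -104.87745585]), 176)
[ 501.43921308 -126.28065065] [544.92271391 -83.7225811 ]
top (array([ 517.2213035 , -108.24772975]), array([ 513.81904846, -110.02907909]), np.float64(-152.3643893537047), array([ 514.42226916, -101.12638783]), 3)
[ 499.85011836 -117.05585139] [530.93086084 -84.23571347]
```

View pics/w2.png

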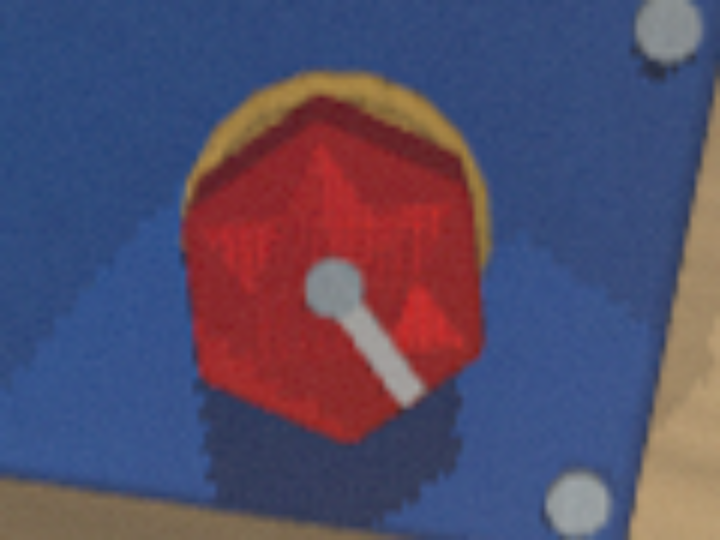

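The axis is at about (521,-105.8). In the crop, the hub at (333,288) and line end at (412,398) are consistent with a line angle of -127.9°. Starting from yaw 202° leaves enough wrist range to do it all in one grasp.

```bash
python3 - <<'E'
from h import *
yaw=np.radians(202.1)
def s(): 
    t=bot.get_state(); print(round(t["t"],2),t["tcp_pos"].round(1),np.degrees(t["orientation"]).round(2),t["qpos"][5].round(4),t["contact_force"].round(1),t["wrist_torque"].round(3),t["effort"][5].round(3),round(t["opening"],3),round(t["gripper_force"],1),flush=True);return t
q=np.array(solve_ik([521,-105.8,160],[np.pi,0,np.radians(22.1)+0.0]));print(q)
q[5]=q[5]-np.pi
bot.move_j(q);s()
bot.movel([521,-105.8,63],threshold=8);s()
bot.grip(0.4,35);s()
bot.grip(0.0,35);t=s()
bot.dwell(0.3);t=s()
E
```

```text
[-0.33923392  0.31655206 -0.29228869  0.96195558  0.          2.41664097]
5.08 [ 521.1 -105.8  160.1] [-1.7999e+02  1.0000e-02 -1.5791e+02] -0.7248 [-0.1 -0.6 -0.7] [ 0.025  0.034 -0.04 ] -0.001 1.002 0.0
5.88 [ 521.6 -106.    63.6] [-1.7996e+02  4.0000e-02 -1.5790e+02] -0.7249 [-0.5 -0.  -0.6] [ 0.01  -0.006  0.007] 0.0 1.001 0.0
6.42 [ 521.1 -105.8   63.1] [-1.7999e+02  1.0000e-02 -1.5790e+02] -0.7249 [ 0.7 -0.6  0.6] [ 0.022 -0.001  0.001] 0.0 0.4 0.0
6.85 [ 521.  -105.8   63. ] [ 180.    -0.  -157.9] -0.7249 [ 0.3  1.1 -0.1] [-0.004 -0.055 -0.037] 0.0 0.003 0.0
7.15 [ 521.  -105.8   63. ] [ 180.    -0.  -157.9] -0.725 [-0.3  0.4 -0.2] [-0.021  0.041 -0.001] 0.0 -0.003 0.0
```

The gripper closed to zero without gripping anything, so I need to look.

```bash
python3 - <<'E'
from h import *
a=imaging.capture("scene")[100:300,150:400];b=imaging.capture("wrist")
cv2.imwrite("pics/c1.png",np.vstack([cv2.resize(a,(375,300)),cv2.resize(b,(375,281))]))
E
```

```text
(no output)
```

View pics/c1.png

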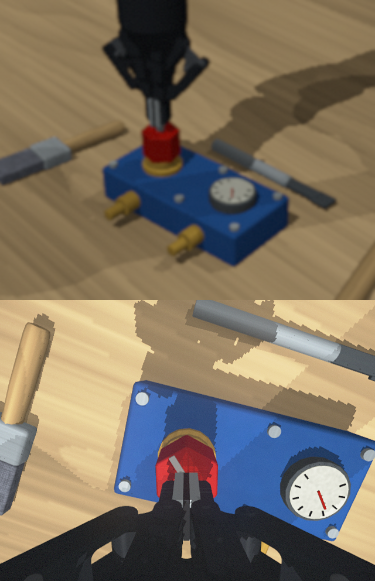

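The scene crop seems to show the closed fingertips at the top of the knob, at about (155,128), even though the TCP reads z=63. I'll check by projecting points on the tool axis into both views.

```bash
python3 - <<'E'
from h import *
t=bot.get_state();print(t["tcp_pos"],t["qpos"],t["contact_force"])
def proj(X,m):
    p=Ro.from_euler("xyz",m["rotation"]).as_matrix().T@(np.array(X)-m["position"]);p=m["K"]@(p*[1,-1,-1]);return (p[:2]/p[2]).round(1)
ims=[]
for n in("scene","wrist"):
    m=imaging.camera_model(n);print(n,m["position"],m["rotation"]);im=imaging.capture(n)
    for z in(63,82,96,110,130,150):print(z,proj([521,-105.8,z],m))
    u,v=(256,180) if n=="scene" else (316,290)
    k=50 if n=="scene" else 90
    ims.append(cv2.resize(im[v-k:v+k,u-k:u+k],(400,400)))
cv2.imwrite("pics/c2.png",np.hstack(ims))
E
```

```text
[ 520.98232103 -105.80391709   62.99473443] [-3.39246813e-01  4.16868644e-01 -4.20277156e-01  7.33688355e-01
 -8.13268939e-06 -7.24928467e-01] [0.02580222 0.90781134 0.09374854]
scene [1022.517407    592.91754151  615.93259586] [ 0.92584832 -0.00419975  2.4100058 ]
63 [257.1 202.9]
82 [256.5 193.8]
96 [256.1 186.9]
110 [255.6 180. ]
130 [255.  169.8]
150 [254.4 159.4]
wrist [ 459.06152099 -130.15079356  243.60559137] [-2.69597844e-01  7.68481786e-04  1.95726064e+00]
63 [316.2 279.9]
82 [316.  296.2]
96 [315.9 310.6]
110 [315.7 327.7]
130 [315.3 358.3]
150 [314.8 399.8]
```

View pics/c2.png

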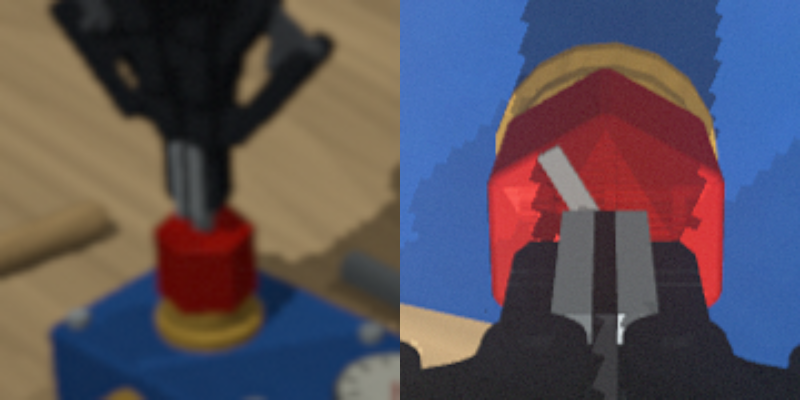

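The views are ambiguous: the fingertips could be inside the knob or above it. I'll raise the shut gripper clear and compare the visible tip with the projected TCP.

```bash
python3 - <<'E'
from h import *
def proj(X,m):
    p=Ro.from_euler("xyz",m["rotation"]).as_matrix().T@(np.array(X)-m["position"]);p=m["K"]@(p*[1,-1,-1]);return p[:2]/p[2]
bot.movel([521,-105.8,160]);t=bot.get_state();print(t["t"],t["tcp_pos"],t["opening"])
ims=[]
for n,k in(("scene",50),("wrist",90)):
    m=imaging.camera_model(n);im=imaging.capture(n);p=proj(t["tcp_pos"],m);print(n,p)
    u,v=p.astype(int);c=np.ascontiguousarray(cv2.resize(im[v-k:v+k,u-k:u+k],(400,400)))
    cv2.drawMarker(c,(200,200),(0,255,0),cv2.MARKER_CROSS,12,1);ims.append(c)
cv2.imwrite("pics/c3.png",np.hstack(ims))
E
```

```text
8.15 [ 520.42439755 -105.5922642   159.26288031] 0.0031099740552209066
scene [254.3944978  154.43528252]
wrist [315.8265191  280.70254903]
```

View pics/c3.png

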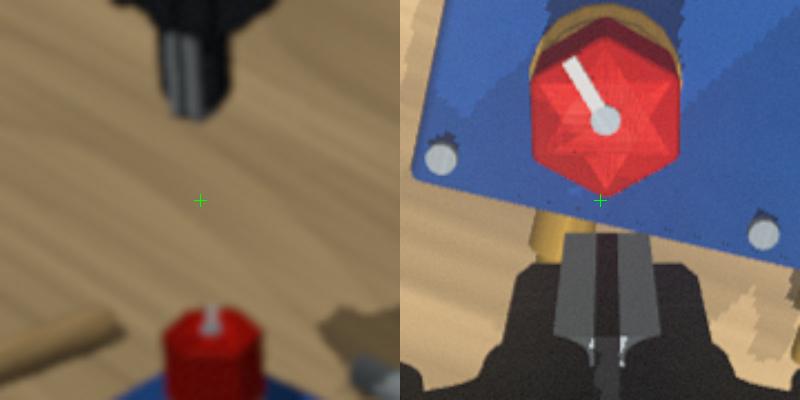

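Both views put the real fingertips about 35–40 mm behind the reported TCP, on the tool axis. So the fingers were above the knob, which is why nothing was gripped. I'll measure the offset with a gentle touch on the knob's top (z=96).

```bash
python3 - <<'E'
from h import *
bot.movel([521,-105.8,66])
r=bot.movel([521,-105.8,42],max_speed=15,threshold=4);t=bot.get_state();print(r,t["t"],t["tcp_pos"],t["contact_force"])
bot.movel([521,-105.8,75]);t=bot.get_state();print(t["t"],t["tcp_pos"],t["contact_force"])
E
```

```text
True 9.85 [ 521.08284664 -105.82011893   56.29118533] [-0.78394795  0.77796652  5.57775432]
10.125 [ 521.90105764 -106.10000993   75.42122085] [0.40260627 0.36113235 0.3769296 ]
```

Contact came at a reading of 56.3, so the tips sit about 40 mm behind the reported TCP. I'll redo the grasp with that offset, at a reading of z=24.

```bash
cat >> h.py <<'E'
def s(): 
    t=bot.get_state(); print(round(t["t"],2),t["tcp_pos"].round(1),np.degrees(t["orientation"][2]).round(2),t["qpos"][5].round(4),t["contact_force"].round(1),t["wrist_torque"].round(3),t["effort"][5].round(3),round(t["opening"],3),round(t["gripper_force"],1),flush=True);return t
E
python3 - <<'E'
from h import *
bot.movel([521,-105.8,100]);bot.grip(1.0);s()
bot.movel([521,-105.8,24],threshold=8);s()
bot.grip(0.55,30);s()
bot.grip(0.0,35);s()
bot.dwell(0.3);t=s()
q=t["qpos"].copy();q0=q[5]
for d in(2,4,2,0):
    q[5]=q0+np.radians(d);bot.move_j(q);s()
E
```

```text
11.22 [ 521.  -105.8  100. ] -157.9 -0.7249 [ 0.3 -0.4 -0.1] [ 0.028 -0.023  0.008] -0.0 1.0 0.0
11.88 [ 521.4 -105.9   24.4] -157.9 -0.7249 [-0.6  0.2  0. ] [ 0.029 -0.007  0.001] 0.0 0.998 0.0
12.35 [ 521.2 -105.9   24.3] -157.9 -0.7249 [ 0.1 -0.1  0.8] [ 0.01  -0.001 -0.047] 0.0 0.55 0.0
12.57 [ 521.  -105.6   24.3] -157.89 -0.7249 [-1.4  1.8  4.2] [ 0.284  0.289 -0.033] -0.012 0.461 38.2
12.87 [ 521.  -105.5   24.3] -157.89 -0.7249 [-2.2  1.4  6.2] [ 0.326  0.302 -0.03 ] -0.012 0.46 38.2
13.12 [ 521.  -105.6   24.4] -159.84 -0.6909 [-0.9  0.8  3.2] [0.082 0.21  0.065] 0.081 0.462 37.9
13.37 [ 521.  -105.6   24.4] -161.82 -0.6563 [-0.8  1.1  4.3] [0.043 0.202 0.088] 0.136 0.46 38.0
13.62 [ 521.  -105.6   24.4] -159.91 -0.6898 [-0.9  0.4  4.1] [0.009 0.275 0.015] -0.002 0.466 38.1
13.87 [ 521.  -105.5   24.4] -157.95 -0.724 [-0.5  0.2  4.5] [0.081 0.245 0.029] -0.058 0.462 38.1
```

A solid grasp at 39 mm, and joint 6's torque reads cleanly. Notches are 20° apart and the knob starts in one, so I'll step finely only just past each possible stop notch.

```bash
python3 - <<'E'
from h import *
t=bot.get_state();q=t["qpos"].copy();q0=-0.7249
def go(d):
    q[5]=q0+np.radians(d);bot.move_j(q);t=bot.get_state();e=t["effort"][5];print(f'{d}:{e:.3f}/{t["wrist_torque"][2]:.2f}/{np.degrees(t["qpos"][5]-q0):.1f}',end="  ",flush=True);return e
done=False
for d in(10,20,30,40,50):go(d)
for k in range(3,9):
    for x in (-2,1,2,3,4,5,6,7,9):
        if go(20*k+x)>0.34: done=True;break
    print()
    if done:break
s()
E
```

```text
10:0.094/-0.06/9.8  20:0.055/-0.04/19.7  30:0.070/-0.03/29.7  40:0.050/-0.01/39.7  50:0.051/-0.01/49.6  58:-0.019/-0.11/57.6  61:0.047/-0.00/60.6  62:0.061/0.06/61.6  63:0.094/0.11/62.6  64:0.126/0.13/63.6  65:0.156/0.21/64.6  66:0.186/0.19/65.6  67:0.215/0.16/66.6  69:-0.001/0.00/68.6  
78:-0.020/-0.01/77.6  81:0.043/-0.01/80.6  82:0.058/0.08/81.6  83:0.090/0.09/82.6  84:0.121/0.07/83.6  85:0.152/0.13/84.6  86:0.180/0.15/85.6  87:0.208/0.22/86.6  89:0.001/0.00/88.6  
98:-0.016/-0.09/97.6  101:0.044/0.02/100.6  102:0.059/0.08/101.6  103:0.091/0.05/102.6  104:0.123/0.15/103.6  105:0.153/0.05/104.6  106:0.182/0.22/105.6  107:0.210/0.16/106.6  109:-0.002/-0.04/108.6  
118:-0.015/-0.10/117.6  121:0.046/0.05/120.6  122:0.085/0.11/121.6  123:0.147/0.16/122.6  124:0.210/0.21/123.6  125:0.273/0.27/124.6  126:0.336/0.35/125.6  127:0.399/0.42/126.6  
24.16 [ 519.8 -106.7   24.4] 75.51 1.4839 [-4.4 -6.3  4.9] [-1.39   0.97   0.419] 0.399 0.458 38.2
```

The stop is at 120°: the torque slope doubles there and reached 0.40 N m. Now I'll turn back 80° to 40° on this scale, let go and check.

```bash
python3 - <<'E'
from h import *
t=bot.get_state();q=t["qpos"].copy();q0=-0.7249
for d in(120,110,100,90,80,70,60,50,42,40):
    q[5]=q0+np.radians(d);bot.move_j(q);print(d,bot.get_state()["effort"][5].round(3),end="  ")
s()
bot.grip(0.55);bot.grip(1.0);s()
p=bot.get_state()["tcp_pos"]
bot.movel([p[0],p[1],130]);bot.movel([521,-105.8,220]);s()
bot.dwell(0.3);r=line();print(r[:5])
cv2.imwrite("pics/end.png",r[5])
E
```

```text
120 -0.161  110 -0.067  100 -0.084  90 -0.058  80 -0.078  70 -0.057  60 -0.055  50 -0.035  42 -0.004  40 -0.026  26.96 [ 520.8 -106.2   24.4] 161.78 -0.0213 [ 5.2 -2.  -1.2] [-4.500e-01 -1.066e+00  1.000e-03] -0.026 0.464 37.4
27.67 [ 519.8 -106.6   24.4] 162.05 -0.0266 [-0.1 -0.4  0.3] [-0.011 -0.009 -0.017] 0.002 0.998 0.0
29.27 [ 520.3 -105.6  218.8] 162.07 -0.0245 [-0.3  0.3  0. ] [-0.007 -0.018  0.003] 0.0 1.005 0.0
(array([ 524.32476083, -104.24458738]), array([ 501.64561614, -108.76559726]), np.float64(-168.72607045032814), array([ 521.17786016, -104.93626042]), 221)
```

View pics/end.png

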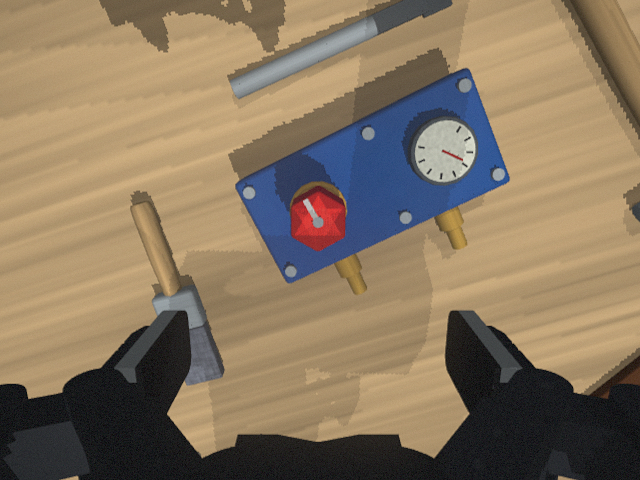

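The line is now at -168.7°, against the -167.9° expected, so the knob sits four clicks back. The line runs from the hub at (318,222) to about (307,200). The fingers are clear, and the tools in view look unmoved.

```bash
python3 -c "
from bench import bot
print(bot.sign_off())"
```

```text
the job is handed in; nothing more can be done
None
```

The knob was turned clockwise to its stop (about 0.40 N m, below the 0.6 N m crush limit), turned back four clicks (80°) and released, and the job is handed in; the tools were not touched.

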